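# Start the rapid-test reader on the cassette in its drawer

## Task

Run the test that is waiting in the reader's open drawer: press the charcoal wake key, then the programme key of the same colour as the cassette lying in the drawer, then push the drawer fully home, and last press the green start key. Work with light fingertip pressure and grip or lift nothing. Press no other key, and leave the spare cassettes and the rest of the desk undisturbed.

Things in the scene. Friction and masses are not known exactly. Their poses are not given: they have to be found in the camera images.
- reader: rapid-test reader, light grey desktop unit 170 mm deep (x), 240 mm wide (y), fixed; origin: centre of its underside, on the desk; x from its front (drawer side, towards the robot) to its back, y to its left, z up. Its top is a flat panel with six round keys and, at the back, a dark flat screen; it slopes up to the back from 66 mm high at the front edge to 96 mm (0.175 rad, 10 degrees, about y)
- drawer (a joint): how far the reader's cassette drawer is pushed in, in m along the reader's x: 0 = fully out as at the start, 0.045 = fully home against its hard stop; it slides against 1.5 N of friction and stays where it is left
- drawer_front (a point): centre of the outer face of the drawer's front plate, a light grey upright plate 62 mm wide, 36 mm high (8 to 44 mm above the desk) and 8 mm thick; moves with the drawer; its axes are the reader's, so pushing home is along +x. When home the plate's back lies against the reader's front and its face stands 8 mm out of it
- drawer_seat (a point): centre of the cassette's seat on the drawer floor, 24 mm above the desk; moves with the drawer. A cassette lying in the drawer has its origin here within about 2 mm
- wake_key (a joint): how far the charcoal wake key is pressed in, m: 0 = up, 0.006 = against its hard bottom; taken as pressed from 0.002 on. It moves square to the panel against a spring (1.5 N to start, 3.7 N at 2 mm, 8 N at 6 mm) and comes back up by itself
- wake_key_top (a point): centre of the flat top, 24 mm across and 10 mm proud of the panel, of the charcoal wake key with a white ring, back left of the panel (22 mm behind and 88 mm left of the reader's centre); moves with the key; its z axis is the panel's normal, outwards
- blue_key (a joint): how far the blue programme key is pressed in, m: 0 = up, 0.006 = against its hard bottom; taken as pressed from 0.002 on. It moves square to the panel against a spring (1.5 N to start, 3.7 N at 2 mm, 8 N at 6 mm) and comes back up by itself
- blue_key_top (a point): centre of the flat top, 24 mm across and 10 mm proud of the panel, of the blue programme key, leftmost of the three in the front row (42 mm in front, 72 mm left of the reader's centre); moves with the key; its z axis is the panel's normal, outwards
- yellow_key (a joint): how far the yellow programme key is pressed in, m: 0 = up, 0.006 = against its hard bottom; taken as pressed from 0.002 on. It moves square to the panel against a spring (1.5 N to start, 3.7 N at 2 mm, 8 N at 6 mm) and comes back up by itself
- yellow_key_top (a point): centre of the flat top, 24 mm across and 10 mm proud of the panel, of the yellow programme key, middle of the three (42 mm in front, 30 mm left of the reader's centre); moves with the key; its z axis is the panel's normal, outwards
- purple_key (a joint): how far the purple programme key is pressed in, m: 0 = up, 0.006 = against its hard bottom; taken as pressed from 0.002 on. It moves square to the panel against a spring (1.5 N to start, 3.7 N at 2 mm, 8 N at 6 mm) and comes back up by itself
- purple_key_top (a point): centre of the flat top, 24 mm across and 10 mm proud of the panel, of the purple programme key, rightmost of the three (42 mm in front, 12 mm right of the reader's centre); moves with the key; its z axis is the panel's normal, outwards
- start_key (a joint): how far the green start key is pressed in, m: 0 = up, 0.006 = against its hard bottom; taken as pressed from 0.002 on. It moves square to the panel against a spring (1.5 N to start, 3.7 N at 2 mm, 8 N at 6 mm) and comes back up by itself
- start_key_top (a point): centre of the flat top, 24 mm across and 10 mm proud of the panel, of the green start key, front right of the panel (42 mm in front, 88 mm right of the reader's centre); moves with the key; its z axis is the panel's normal, outwards
- stop_key (a joint): how far the red stop key is pressed in, m: 0 = up, 0.006 = against its hard bottom; taken as pressed from 0.002 on. It moves square to the panel against a spring (1.5 N to start, 3.7 N at 2 mm, 8 N at 6 mm) and comes back up by itself
- stop_key_top (a point): centre of the flat top, 24 mm across and 10 mm proud of the panel, of the red stop key, back right of the panel (22 mm behind, 88 mm right of the reader's centre); not to be pressed; moves with the key; its z axis is the panel's normal, outwards
- cassette_blue: white test cassette 70 x 22 x 6 mm, 12 g, its front half blue; origin: centre of its underside; x along its length, the blue half on the -x side. One of the three cassettes lies in the drawer, coloured end outwards (its outer 43 mm show), the other two are spares on a fixed flat white and teal carton, 120 x 110 x 24 mm, to the left of the reader; which is which changes
- cassette_yellow: white test cassette 70 x 22 x 6 mm, 12 g, its front half yellow; origin: centre of its underside; x along its length, the yellow half on the -x side. One of the three cassettes lies in the drawer, coloured end outwards (its outer 43 mm show), the other two are spares on a fixed flat white and teal carton, 120 x 110 x 24 mm, to the left of the reader; which is which changes
- cassette_purple: white test cassette 70 x 22 x 6 mm, 12 g, its front half purple; origin: centre of its underside; x along its length, the purple half on the -x side. One of the three cassettes lies in the drawer, coloured end outwards (its outer 43 mm show), the other two are spares on a fixed flat white and teal carton, 120 x 110 x 24 mm, to the left of the reader; which is which changes
- sanitizer: small pale pump bottle of hand sanitizer, 56 mm across, 137 mm high, loose, upright; origin: centre of its underside
- tube_rack: white rack 75 x 150 x 49 mm to the right of the reader, with sample tubes standing in it up to 96 mm high; fixed; origin: centre of its underside
- tube_1: orange-capped sample tube, 19 mm across the cap, 90 mm long, loose in the rack; origin: centre of its foot
- tube_2: second orange-capped sample tube, as tube_1
- pen: white and red pen, 125 mm long, 12 mm thick, loose on a fixed clipboard (235 x 165 x 4 mm, clip 13 mm high); origin under its middle, x along it
Mind the look-alikes: they are no part of the job. What is shaped like the cassette_blue but orange or pink is not meant.

How it is judged:
On the way, in this order (a step that is already met when the one before it is completed fails the run):
1. the wake key is pressed (value of joint wake_key above 0.002 m), for 0.05 s.
2. the programme key of the loaded cassette's colour is pressed (((distance between cassette_blue and drawer_seat below 0.012 m and value of joint blue_key above 0.002 m) or (distance between cassette_yellow and drawer_seat below 0.012 m and value of joint yellow_key above 0.002 m) or (distance between cassette_purple and drawer_seat below 0.012 m and value of joint purple_key above 0.002 m))), for 0.05 s.
3. the drawer is pushed home with its cassette (value of joint drawer above 0.042 m and distance between any of cassette_blue, cassette_yellow, cassette_purple and drawer_seat below 0.01 m), for 0.1 s.
4. the green start key is pressed with the drawer home (value of joint start_key above 0.002 m and value of joint drawer above 0.042 m), for 0.05 s.
At the end, for the whole second after the job is handed in: The drawer is home (within 3 mm of its stop) with its cassette in its seat (within 10 mm), all keys are up again (within 1 mm), the spare cassettes lie within 12 mm and the other loose things within 20 mm of where they were (value of joint drawer above 0.042 m and ((distance between cassette_blue and drawer_seat below 0.01 m and distance of each of cassette_yellow, cassette_purple from where it was at the start of the episode below 0.012 m) or (distance between cassette_yellow and drawer_seat below 0.01 m and distance of each of cassette_blue, cassette_purple from where it was at the start of the episode below 0.012 m) or (distance between cassette_purple and drawer_seat below 0.01 m and distance of each of cassette_blue, cassette_yellow from where it was at the start of the episode below 0.012 m)) and value of joint each of wake_key, blue_key, yellow_key, purple_key, start_key, stop_key below 0.001 m and distance of each of sanitizer, pen, tube_1, tube_2 from where it was at the start of the episode below 0.02 m); the robot touches nothing.
It fails at once if the reader is pressed or pushed harder than 30 N (contact force between any of the fingers, the arm and reader above 30 N).
It fails at once if the red stop key, or a programme key of another colour than the cassette in the drawer, is pressed (value of joint stop_key above 0.002 m or (distance between cassette_blue and drawer_seat below 0.012 m and value of joint any of yellow_key, purple_key above 0.002 m) or (distance between cassette_yellow and drawer_seat below 0.012 m and value of joint any of blue_key, purple_key above 0.002 m) or (distance between cassette_purple and drawer_seat below 0.012 m and value of joint any of blue_key, yellow_key above 0.002 m)).
It fails at once if the start key is pressed while the drawer is not home (value of joint start_key above 0.002 m and value of joint drawer below 0.042 m).
It fails at once if a spare cassette is moved, or the loaded one is taken or lifted out of its seat ((distance of cassette_blue from where it was at the start of the episode above 0.012 m and distance between cassette_blue and drawer_seat above 0.012 m) or (distance of cassette_yellow from where it was at the start of the episode above 0.012 m and distance between cassette_yellow and drawer_seat above 0.012 m) or (distance of cassette_purple from where it was at the start of the episode above 0.012 m and distance between cassette_purple and drawer_seat above 0.012 m)).
It fails at once if another thing on the desk is moved by more than 20 mm (distance of any of sanitizer, pen, tube_1, tube_2 from where it was at the start of the episode above 0.02 m).
It also fails if it takes over 48 s, if anything falls off the work surface, if the arm or the gripper's body presses on something with over 40 N, if the wrist force passes 120 N, or if a joint passes its speed limit or range.

## Robot

A 7-joint arm with a two-finger parallel gripper is mounted at the origin on the work surface. World frame = base frame: x ahead of the robot, y to its left, z up, the work surface at z = 0. Lengths are in m, angles in rad, forces in N, time in s.
With the tool pointing down it reaches from about 0.4 to 0.85 m from the base axis. Payload 4.5 kg.
Tool frame: the origin (TCP) lies between the finger pads; the fingertips stand 19 mm ahead of it and the grasp point (between the pads) is the TCP (r.nose_length is the distance from the TCP to the fingertips, in m); z points along the fingers, x is the direction in which the jaws open and shut, and the axes are right-handed (so a half turn about z gives the same grasp; the last joint's range is limited). The gripper opens to 88 mm and grips with 3 to 60 N. Pads are 18 mm wide; open, the fingers measure 123 mm over their backs; the gripper's body (75 mm by 187 mm) begins 45 mm behind the grasp point.
Start: joints at [-1.298, 0.689, -0.195, 1.565, 0.157, 0.902, -0.215], TCP at [0.148, 0.607, 0.233] pointing down, gripper open.
Joint ranges: [-3.01, 3.01], [-0.46, 2.08], [-1.47, 1.51], [0.13, 2.56], [-1, 4.14], [0.04, 2.09], [-2.66, 2.66]. Speed limits (rad/s): [2.57, 2.57, 3.14, 3.14, 3.14, 3.14, 3.14].

## Interface

Orientations are given as a unit quaternion [x, y, z, w].
In Python, from plant import get_state, vision, r gives the robot as it stands.
- The arm moves only by the tool play_rows, never from a script. Its argument "deltas" is a list that holds one entry, the list of rows, each a list of 7 numbers: the gripper command: -1 is fully open, 1 is shut, values between are in proportion, then the shift along the tool's x, y, z normalised to -1 to 1, where 1 is 300 mm, then the turn, a rotation vector about the tool's x, y, z normalised to -1 to 1, where 1 is pi rad. A call has 1 to 5 rows; each row is the pose to reach, as a shift and turn from the pose measured when the call began, along the tool's axes at that moment, turning the shorter way round; what a row does not reach only later rows make up. A row lasts 1/8 s, in which the tool goes at most 62.5 mm and 10.7 degrees, less where a joint would pass 70% of its speed; a pose out of reach is approached as far as the arm can. A call with a number of a shift or a turn outside -1 to 1 is refused whole. A call with a gripper value outside its range is refused whole. The fingers move at their own pace and stop on an object; "force" is the grip in N (left out, the last holds). Time passes only in rows, so rows that repeat a pose let the fingers close. It gives the time, the measured TCP pose, the force and the opening at its end, in the units of the state.
- get_state(): the state, without advancing time (a new reading comes with each control period).
- vision.snapshot(name): name is "scene" or "top" or "wrist"; returns the picture (420x560x3 uint8, red, green, blue); there is no depth.
- vision.camera_model(name): a dict with "vfov" (degrees; the focal length in pixels is half the picture's height over the tangent of half this angle, whatever the lens; pixels are square), "cx", "cy" (the principal point, pixels), "world_to_cam" (4x4, takes a point from world to camera coordinates). Camera axes: x right, y up, looking along -z (the intrinsics and any distortion apply to the point x, -y, -z); pixel columns grow to the right and rows downward; lengths in m; the calibration is good to about 2 mm. A picture is of the moment at which its call begins: read the wrist's pose just before it. camera_model takes no time and is no camera call; for the wrist camera it gives the pose at the moment of the call.
- r.finish_job(): hands the job in, once; it reports no verdict.
The state is a dict: "clock": time; "q": joint angles; "qd": joint speeds; "joint_torque": joint torques, N m; "tool_pos": TCP position; "eef_rot": TCP orientation; "contact_force": force on the tool from outside, world axes, zero at the start; "moment": the same for the moment, N m; "opening": opening from 0.0 (shut) to 1.0 (fully open).
Only numpy, scipy, OpenCV 4.12 (cv2) and the standard library are available. Lean on these libraries where they do the work, as an engineer would, in place of code of your own. Each camera call takes 0.05 s, during which the arm holds its last target.

## Working session

There is one attempt and no reset: what is moved stays moved. The work goes in short steps, Python scripts to look and compute and a tool call to move; the robot and the scene stay as the last step left them, time stands still between calls to the robot, and variables do not carry over. Pictures are saved under pics/ and viewed, and the job is handed in when it is done.

Besides the shell and the picture viewer there is one more tool, called as name(argument=value, ...), one argument or row to a line, values as JSON. play_rows: Moves the arm, as the interface text tells. Scaled input: -1 to 1 covers 300 mm each way for a shift and pi rad each way for a turn. Its arguments: {"type":"object","properties":{"deltas":{"type":"array"},"force":{"type":"number"}},"required":["deltas"]}

```bash
ls; mkdir -p pics; python3 - <<'E'
from plant import get_state, vision, r
import cv2
s=get_state();print(s['clock'],s['tool_pos'],s['eef_rot'],s['opening'],r.nose_length)
for n in ['scene','top']:
    im=vision.snapshot(n);cv2.imwrite(f'pics/{n}0.png',im[:,:,::-1]);m=vision.camera_model(n);print(n,m)
E
```

```text
pics
0.0 [0.14776579 0.60663408 0.23229971] [ 7.86279227e-01  6.17870667e-01 -6.53272000e-04  6.24091149e-04] 1.000068675190955 0.019
scene {'vfov': 52.998248982534726, 'cx': 277.7842036341959, 'cy': 207.10527892128758, 'world_to_cam': array([[-0.13321881,  0.99106231,  0.00694621,  0.07907752],
       [-0.84548374, -0.11730142,  0.52095838,  0.42376454],
       [ 0.51711701,  0.06352854,  0.85355382, -1.88266153],
       [ 0.        ,  0.        ,  0.        ,  1.        ]])}
top {'vfov': 50.9143455623622, 'cx': 282.26156262865146, 'cy': 201.76929684314808, 'world_to_cam': array([[-3.57478837e-02, -9.99360716e-01,  4.97605738e-04,
        -5.21079779e-03],
       [ 9.75231107e-01, -3.47759842e-02,  2.18437446e-01,
        -5.73102943e-01],
       [-2.18280498e-01,  8.29395703e-03,  9.75850826e-01,
        -1.18831845e+00],
       [ 0.00000000e+00,  0.00000000e+00,  0.00000000e+00,
         1.00000000e+00]])}
```

View pics/scene0.png

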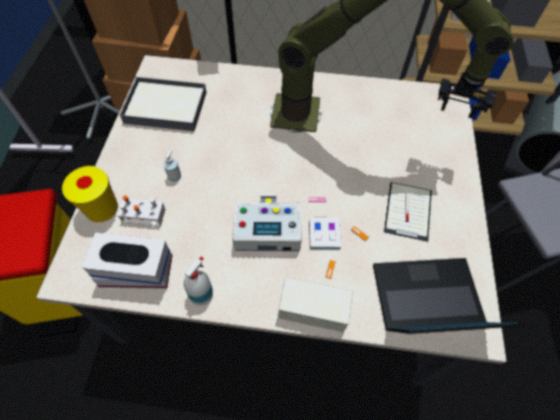

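View pics/top0.png

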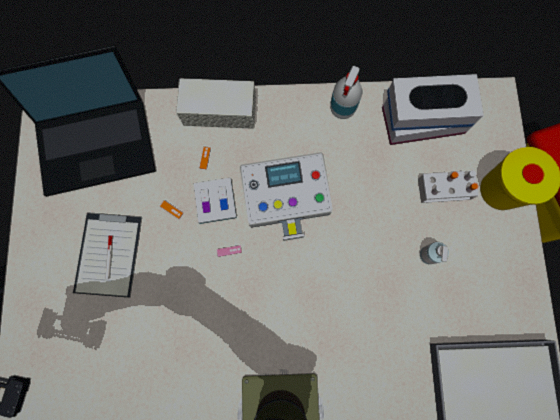

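The drawer cassette looks yellow (top ~(291,228)). The spares on the carton are purple (206,207) and blue (224,204), and the decoys are orange (205,157), (171,210) and pink (229,251). I'll check with a crop and locate the keys.

```bash
cat > h.py <<'E'
import numpy as np
def proj(m,P):
    P=np.atleast_2d(P);W=np.array(m['world_to_cam']);c=P@W[:3,:3].T+W[:3,3]
    f=210/np.tan(np.radians(m['vfov'])/2)
    return np.c_[m['cx']+f*c[:,0]/-c[:,2], m['cy']+f*(-c[:,1])/-c[:,2]]
t=np.arctan(30/170)
def top(x,y): 
    z=.066+(x+.085)*np.tan(t)
    return np.array([x-.010*np.sin(t),y,z+.010*np.cos(t)])
K={'wake':top(.022,.088),'blue':top(-.042,.072),'yellow':top(-.042,.030),'purple':top(-.042,-.012),'start':top(-.042,-.088),'stop':top(.022,-.088)}
E
python3 - <<'E'
import cv2,numpy as np
from h import *
a=cv2.imread('pics/top0.png')[145:245,185:340];b=cv2.imread('pics/scene0.png')[185:265,220:350]
cv2.imwrite('pics/ctop.png',cv2.resize(a,None,fx=5,fy=5,interpolation=cv2.INTER_CUBIC))
cv2.imwrite('pics/csc.png',cv2.resize(b,None,fx=6,fy=6,interpolation=cv2.INTER_CUBIC))
for n,box in(('top',(145,245,185,340)),('scene',(185,265,220,350))):
    im=cv2.imread(f'pics/{n}0.png');hsv=cv2.cvtColor(im,cv2.COLOR_BGR2HSV)
    for c,lo,hi in(('blue',100,125),('yellow',22,35),('purple',128,160),('green',45,85),('red',0,8),('red2',172,180)):
        m=cv2.inRange(hsv,(lo,80,60),(hi,255,255));k=np.zeros_like(m);k[box[0]:box[1],box[2]:box[3]]=1
        N,_,st,ce=cv2.connectedComponentsWithStats(m*k)
        print(n,c,[(st[i,4],ce[i].round(1).tolist()) for i in range(1,N) if st[i,4]>12])
E
```

```text
top blue [(np.int32(17), [290.5, 180.1]), (np.int32(84), [223.5, 203.7]), (np.int32(59), [262.6, 206.3])]
top yellow [(np.int32(57), [277.5, 203.9]), (np.int32(96), [291.7, 228.3])]
top purple [(np.int32(56), [292.3, 201.5]), (np.int32(80), [205.7, 206.5])]
top green [(np.int32(58), [319.1, 197.5])]
top red [(np.int32(43), [315.3, 174.6])]
top red2 []
scene blue [(np.int32(32), [287.1, 210.1]), (np.int32(13), [256.6, 224.2]), (np.int32(15), [264.9, 223.7]), (np.int32(29), [274.0, 225.0]), (np.int32(41), [317.4, 226.1]), (np.int32(19), [255.9, 229.9])]
scene yellow [(np.int32(32), [267.9, 199.9]), (np.int32(27), [275.6, 209.9])]
scene purple [(np.int32(25), [264.0, 209.8]), (np.int32(39), [331.6, 226.1])]
scene green [(np.int32(25), [242.9, 209.7])]
scene red [(np.int32(13), [241.7, 223.6])]
scene red2 [(np.int32(15), [241.9, 223.4])]
```

View pics/ctop.png

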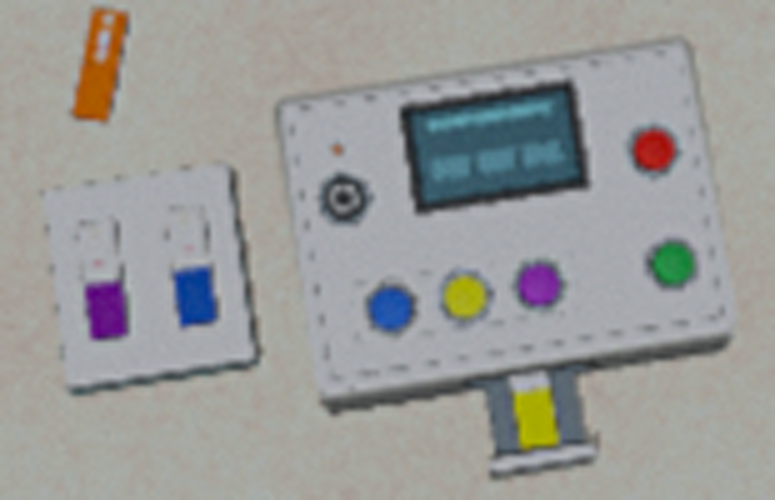

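View pics/csc.png

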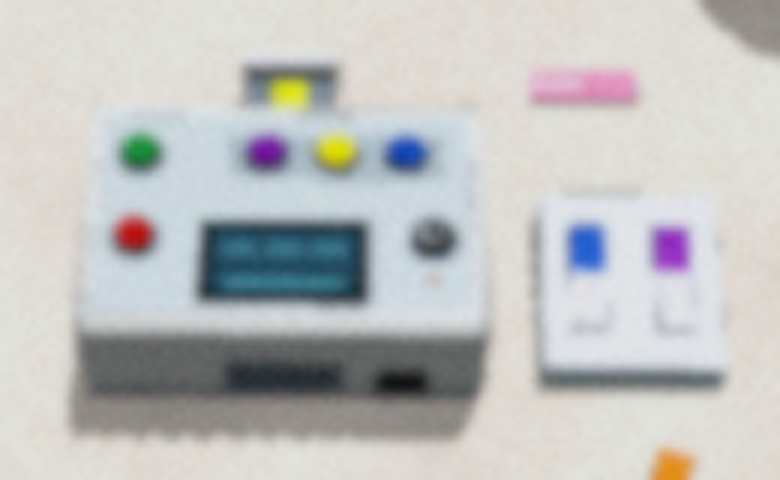

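The crop confirms it: the drawer cassette is yellow (top 291.7,228.3) and the spares are purple and blue. The wake key is at ~(253.6,184.6). Next I fit the reader pose.

```bash
cat >> h.py <<'E'
def world(p,L):
    x,y,a=p; L=np.atleast_2d(L);c,s=np.cos(a),np.sin(a)
    return np.c_[x+c*L[:,0]-s*L[:,1], y+s*L[:,0]+c*L[:,1], L[:,2]]
E
python3 - <<'E'
from h import *
from plant import vision
from scipy.optimize import least_squares
ob={'top':{'blue':(262.6,206.3),'yellow':(277.5,203.9),'purple':(292.3,201.5),'start':(319.1,197.5),'stop':(315.3,174.6),'wake':(253.6,184.6)},
'scene':{'blue':(287.1,210.1),'yellow':(275.6,209.9),'purple':(264,209.8),'start':(242.9,209.7),'stop':(241.8,223.5)}}
M={n:vision.camera_model(n) for n in ob}
def res(p,ns):
    return np.concatenate([(proj(M[n],world(p,[K[k] for k in ob[n]]))-np.array(list(ob[n].values()))).ravel() for n in ns])
for ns in(['top'],['scene'],['top','scene']):
    s=least_squares(res,[.7,0,0],args=(ns,));print(ns,s.x.round(4));print(s.fun.reshape(-1,2).round(1).tolist())
p=s.x
for k in K: print(k,world(p,K[k])[0].round(4))
E
```

```text
['top'] [ 0.6092 -0.0363  0.126 ]
[[0.0, 0.1], [0.0, 0.1], [0.1, 0.2], [0.1, -0.1], [0.1, -0.1], [-0.3, -0.3]]
['scene'] [ 0.6135 -0.0365  0.1263]
[[0.1, -0.1], [-0.0, 0.0], [-0.1, 0.0], [-0.0, -0.1], [-0.1, 0.1]]
['top', 'scene'] [ 0.6104 -0.0363  0.1293]
[[0.1, -0.2], [0.1, -0.3], [0.1, -0.3], [0.1, -0.6], [0.1, -0.6], [-0.3, -0.6], [0.2, -0.8], [0.1, -0.7], [0.1, -0.7], [0.1, -0.8], [0.2, -0.6]]
wake [0.6192 0.0535 0.0947]
blue [0.5578 0.0294 0.0834]
yellow [ 0.5632 -0.0122  0.0834]
purple [ 0.5686 -0.0539  0.0834]
start [ 0.5784 -0.1292  0.0834]
stop [ 0.6419 -0.121   0.0947]
```

```bash
cat >> h.py <<'E'
from scipy.spatial.transform import Rotation as R
P=np.array([.610,-.0363,.126])
def togo(tip=None,local=None,z=None):
    "tip: world xyz of fingertip target, yaw aligned to reader"
    from plant import get_state
    s=get_state();p=np.array(s['tool_pos']);q=R.from_quat(s['eef_rot'])
    if local is not None: tip=world(P,local)[0].copy()
    if z is not None: tip[2]=z
    a=P[2];X=np.array([-np.sin(a),np.cos(a),0]);Y=np.array([np.cos(a),np.sin(a),0]);Z=np.array([0,0,-1.])
    Rt=R.from_matrix(np.c_[X,Y,Z])
    tgt=np.array(tip)-.019*Z
    d=q.inv().apply(tgt-p)/.3; w=(q.inv()*Rt).as_rotvec()/np.pi
    print('t',round(s['clock'],3),'tip',(p+.019*q.apply([0,0,1])).round(4),'F',np.round(s['contact_force'],2),'open',round(s['opening'],3))
    print('shift',d.round(4),'turn',w.round(4))
E
python3 - <<'E'
from h import *
togo(local=K['wake'],z=.2)
from plant import vision
m=vision.camera_model('top')
W=np.array(m['world_to_cam']);f=210/np.tan(np.radians(m['vfov'])/2)
def ray(u,v,z):
    d=W[:3,:3].T@np.array([(u-m['cx'])/f,-(v-m['cy'])/f,-1]);o=-W[:3,:3].T@W[:3,3]
    return o+d*(z-o[2])/d[2]
def loc(w): 
    d=w[:2]-P[:2];c,s=np.cos(P[2]),np.sin(P[2]);return np.r_[c*d[0]+s*d[1],-s*d[0]+c*d[1],w[2]].round(4)
w=ray(291.7,228.3,.03);print('cassette half',w,loc(w))
for n,u in(('plate top',(185+543/5,145+458/5,.044)),('sanit',(437,245,.137)),('sanit base',(434,258,0))):
    w=ray(*u);print(n,w.round(3),loc(w))
E
```

```text
t 0.1 tip [0.1477 0.6067 0.2134] F [-0.59  0.22 -0.4 ] open 1.0
shift [-1.42    1.9625  0.0472] turn [-1.000e-04  5.000e-04 -1.161e-01]
cassette half [ 0.5008979  -0.05028174  0.03      ] [-0.11   -0.0002  0.03  ]
plate top [ 0.475 -0.054  0.044] [-0.1365 -0.0009  0.044 ]
sanit [ 0.426 -0.424  0.137] [-0.2312 -0.362   0.137 ]
sanit base [ 0.404 -0.46   0.   ] [-0.2578 -0.3948  0.    ]
```

play_rows(
  deltas=[
    [[1, -0.12, 0.17, 0, 0, 0, -0.04], [1, -0.24, 0.34, 0, 0, 0, -0.08], [1, -0.36, 0.5, 0, 0, 0, -0.116], [1, -0.48, 0.66, 0, 0, 0, -0.116], [1, -0.6, 0.83, 0, 0, 0, -0.116]],
  ],
  force=10,
)

```text
clock: 0.72
tool_pos: [0.348, 0.3713, 0.2325]
eef_rot: [0.661, 0.75, -0.001, 0.0]
contact_force: [1.5, 0.6, 0.6]
opening: 0.457
```

```bash
python3 -c "
from h import *
togo(local=K['wake'],z=.2)"
```

```text
t 0.725 tip [0.348  0.3712 0.2135] F [1.48 0.63 0.59] open 0.457
shift [-1.1643  0.763   0.0466] turn [-0.0002  0.0005  0.0001]
```

play_rows(
  deltas=[
    [[1, -0.17, 0.11, 0, 0, 0, 0], [1, -0.34, 0.22, 0, 0, 0, 0], [1, -0.51, 0.33, 0, 0, 0, 0], [1, -0.68, 0.44, 0, 0, 0, 0], [1, -0.85, 0.55, 0, 0, 0, 0]],
  ],
)

```text
clock: 1.35
tool_pos: [0.5447, 0.1373, 0.2327]
eef_rot: [0.661, 0.75, -0.001, 0.0]
contact_force: [0.3, -0.2, -0.0]
opening: 0.002
```

```bash
python3 -c "
from h import *
togo(local=K['wake'],z=.13)"
```

```text
t 1.35 tip [0.5447 0.1373 0.2137] F [ 0.32 -0.19 -0.01] open 0.002
shift [-0.3077  0.211   0.2791] turn [-0.0004  0.0005  0.0001]
```

play_rows(
  deltas=[
    [[1, -0.15, 0.1, 0, 0, 0, 0], [1, -0.308, 0.211, 0.0, 0, 0, 0], [1, -0.308, 0.211, 0.14, 0, 0, 0], [1, -0.308, 0.211, 0.279, 0, 0, 0], [1, -0.308, 0.211, 0.279, 0, 0, 0]],
  ],
)

```text
clock: 1.98
tool_pos: [0.6163, 0.0527, 0.1459]
eef_rot: [0.661, 0.75, -0.004, -0.002]
contact_force: [-0.0, -0.1, 1.2]
opening: 0.004
```

```bash
python3 -c "
from h import *
togo(local=K['wake'])
from plant import vision
import cv2
for n in ['wrist','top']: cv2.imwrite(f'pics/{n}1.png',vision.snapshot(n)[:,:,::-1])
c=cv2.imread('pics/top1.png')[130:250,180:345];cv2.imwrite('pics/c1.png',cv2.resize(c,None,fx=4,fy=4))
"
```

```text
t 1.975 tip [0.6161 0.0526 0.1269] F [-0.02 -0.12  1.22] open 0.004
shift [0.0018 0.0103 0.1071] turn [-0.0029  0.0006  0.0001]
```

View pics/wrist1.png

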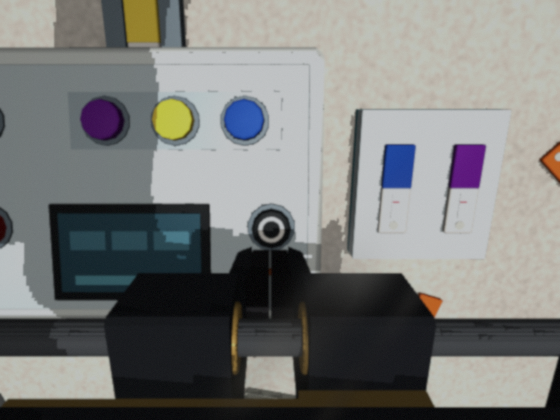

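View pics/c1.png

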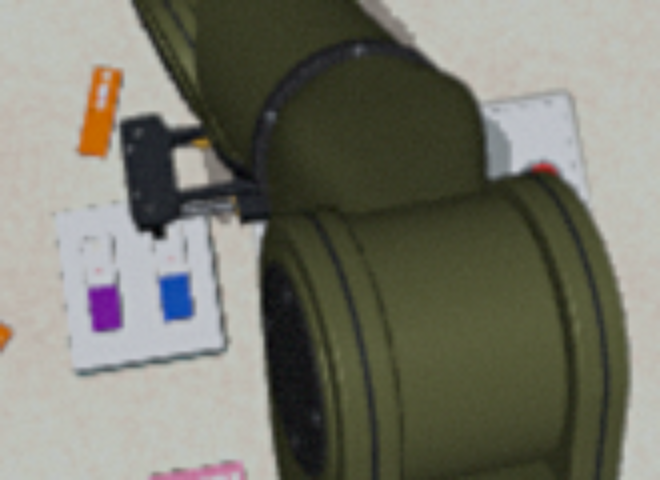

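The wrist view shows wake at (270,228), blue (244,119), yellow (172,119) and purple (102,119). I'll cross-check the pose with it.

```bash
python3 - <<'E'
from h import *
from plant import vision
from scipy.optimize import least_squares
m=vision.camera_model('wrist')
ob={'blue':(244,118.5),'yellow':(172.5,118.5),'purple':(102,119),'wake':(270,228)}
f=lambda p:(proj(m,world(p,[K[k] for k in ob]))-np.array(list(ob.values()))).ravel()
s=least_squares(f,P);print(s.x.round(4),s.fun.round(1))
togo(local=K['wake'],z=.0967)
E
```

```text
[ 0.6132 -0.034   0.122 ] [-0.1  0.5  0.1  0.2 -0.7 -0.5  0.6 -0.1]
t 2.075 tip [0.6194 0.0538 0.1307] F [-0.18 -0.29  0.57] open 0.01
shift [-0.0006 -0.0012  0.1134] turn [-0.0002  0.0004  0.0002]
```

```bash
sed -i 's/^P=.*/P=np.array([.612,-.035,.125])/' h.py; python3 -c "
from h import *
togo(local=K['wake'],z=.0995)"
```

```text
t 2.075 tip [0.6194 0.0538 0.1307] F [-0.18 -0.29  0.57] open 0.01
shift [0.0028 0.0062 0.104 ] turn [-0.0002  0.0004  0.0005]
```

play_rows(
  deltas=[
    [[1, 0.003, 0.006, 0.06, 0, 0, 0], [1, 0.003, 0.006, 0.104, 0, 0, 0], [1, 0.003, 0.006, 0.104, 0, 0, 0], [1, 0.003, 0.006, 0.104, 0, 0, 0]],
  ],
)

```text
clock: 2.58
tool_pos: [0.6212, 0.055, 0.1187]
eef_rot: [0.661, 0.75, -0.001, 0.0]
contact_force: [0.3, -0.4, -0.2]
opening: 0.004
```

```bash
python3 -c "
from h import *
togo(local=K['wake'])"
```

```text
t 2.575 tip [0.6212 0.0549 0.0997] F [ 0.29 -0.39 -0.24] open 0.004
shift [-0.0004 -0.0003  0.0164] turn [-0.0001  0.0004  0.0005]
```

play_rows(
  deltas=[
    [[1, 0, 0, 0.008, 0, 0, 0], [1, 0, 0, 0.014, 0, 0, 0], [1, 0, 0, 0.018, 0, 0, 0], [1, 0, 0, 0.018, 0, 0, 0]],
  ],
)

```text
clock: 3.08
tool_pos: [0.6211, 0.055, 0.1132]
eef_rot: [0.661, 0.75, -0.001, 0.0]
contact_force: [0.3, -0.5, 0.0]
opening: 0.003
```

play_rows(
  deltas=[
    [[1, 0, 0, 0.005, 0, 0, 0], [1, 0, 0, 0.007, 0, 0, 0], [1, 0, 0, 0.007, 0, 0, 0]],
  ],
)

```text
clock: 3.45
tool_pos: [0.6211, 0.0549, 0.111]
eef_rot: [0.661, 0.75, -0.001, 0.0]
contact_force: [0.6, 0.4, -0.2]
opening: 0.006
```

```bash
python3 -c "
from h import *
togo(local=K['wake'])
from plant import vision
import cv2
for n in ['wrist','scene']: cv2.imwrite(f'pics/{n}2.png',vision.snapshot(n)[:,:,::-1])
c=cv2.imread('pics/scene2.png')[150:270,200:360];cv2.imwrite('pics/c2.png',cv2.resize(c,None,fx=5,fy=5,interpolation=cv2.INTER_CUBIC))
"
```

```text
t 3.45 tip [0.6211 0.0549 0.092 ] F [ 0.64  0.44 -0.21] open 0.006
shift [-0.0004  0.0002 -0.009 ] turn [-0.0002  0.0004  0.0005]
```

View pics/wrist2.png

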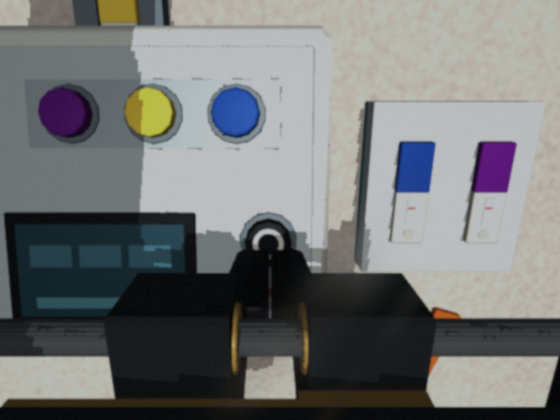

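View pics/c2.png

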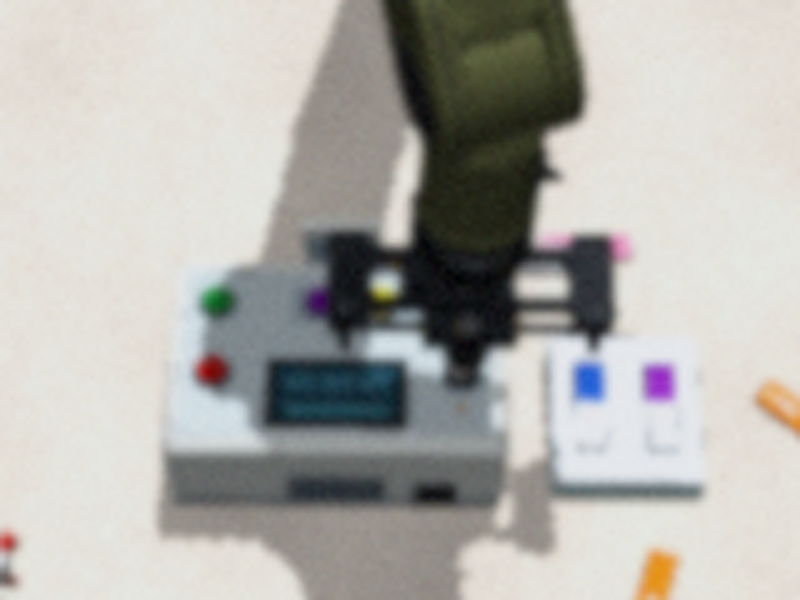

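The tip is over the rear half of the wake key (wrist 270,240), apparently just short of contact. I'll continue down in small steps.

play_rows(
  deltas=[
    [[1, 0, 0, 0.004, 0, 0, 0], [1, 0, 0, 0.005, 0, 0, 0], [1, 0, 0, 0.005, 0, 0, 0]],
  ],
)

```text
clock: 3.92
tool_pos: [0.6211, 0.0549, 0.1095]
eef_rot: [0.661, 0.75, -0.001, 0.0]
contact_force: [0.4, -0.3, -0.1]
opening: 0.006
```

play_rows(
  deltas=[
    [[1, 0, 0, 0.004, 0, 0, 0], [1, 0, 0, 0.005, 0, 0, 0], [1, 0, 0, 0.005, 0, 0, 0]],
  ],
)

```text
clock: 4.3
tool_pos: [0.6211, 0.0549, 0.108]
eef_rot: [0.661, 0.75, -0.001, 0.0]
contact_force: [-0.2, 0.7, -0.6]
opening: 0.006
```

```bash
python3 -c "
from h import *
from plant import vision,get_state
import cv2
s=get_state();q=R.from_quat(s['eef_rot']);p=np.array(s['tool_pos']);print(s['contact_force'],s['moment'],np.round(s['joint_torque'],2))
m=vision.camera_model('wrist')
for dy in(-.009,0,.009): print(dy,proj(m,p+q.apply([0,dy,.019])).round(0))
print('key',proj(m,world(P,K['wake'])).round(0), [proj(m,world(P,K['wake']+np.array([d,0,0]))).round(0).tolist() for d in(-.012,.012)])
cv2.imwrite('pics/w3.png',cv2.resize(vision.snapshot('wrist')[180:330,170:370,::-1],None,fx=4,fy=4))
"
```

```text
[-0.21413531  0.67010555 -0.56674951] [-0.0032536  -0.00570074 -0.00176387] [ -0.   -55.65  -3.13 -11.45   0.     0.08  -0.  ]
-0.009 [[268. 230.]]
0 [[268. 246.]]
0.009 [[268. 262.]]
key [[267. 251.]] [[[267.0, 228.0]], [[267.0, 273.0]]]
```

View pics/w3.png

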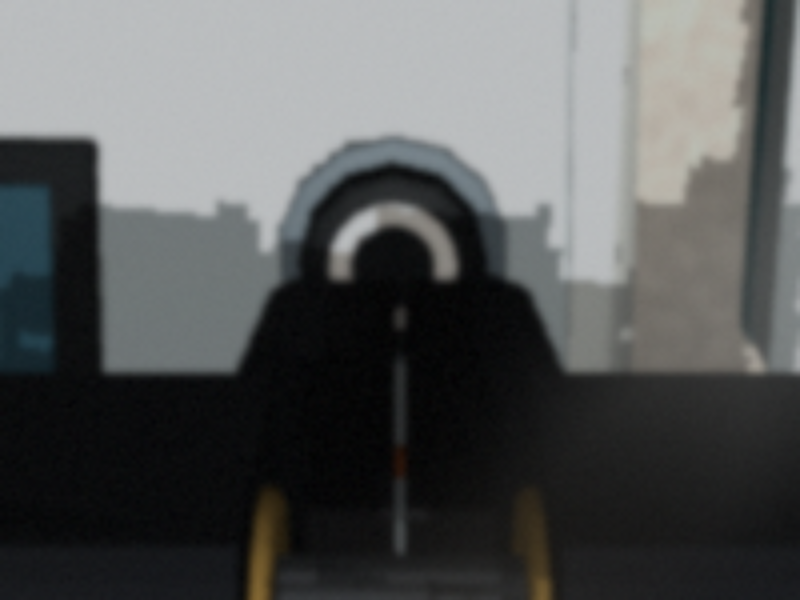

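play_rows(
  deltas=[
    [[1, 0, -0.005, 0.004, 0, 0, 0], [1, 0, -0.01, 0.006, 0, 0, 0], [1, 0, -0.01, 0.006, 0, 0, 0]],
  ],
)

```text
clock: 4.72
tool_pos: [0.6179, 0.0545, 0.1062]
eef_rot: [0.661, 0.75, -0.001, 0.0]
contact_force: [-0.7, 1.1, 0.1]
opening: 0.004
```

play_rows(
  deltas=[
    [[1, 0, 0, 0.004, 0, 0, 0], [1, 0, 0, 0.006, 0, 0, 0], [1, 0, 0, 0.006, 0, 0, 0]],
  ],
)

```text
clock: 5.1
tool_pos: [0.6178, 0.0545, 0.1043]
eef_rot: [0.661, 0.75, -0.001, 0.0]
contact_force: [-0.3, -0.1, 0.1]
opening: 0.006
```

```bash
python3 - <<'E'
from h import *
from plant import vision,get_state
import cv2
im=vision.snapshot('wrist');cv2.imwrite('pics/w4f.png',im[:,:,::-1])
cv2.imwrite('pics/w4.png',cv2.resize(im[180:330,170:370,::-1],None,fx=4,fy=4))
s=get_state();q=R.from_quat(s['eef_rot']);p=np.array(s['tool_pos']);m=vision.camera_model('wrist')
for dz in(0,.01,.019):
  print(dz,[proj(m,p+q.apply([0,dy,dz])).round(0).tolist() for dy in(-.009,0,.009)])
hsv=cv2.cvtColor(im,cv2.COLOR_RGB2HSV)
ob={}
for c,lo,hi in(('blue',100,125),('yellow',22,35),('purple',128,160)):
    mk=cv2.inRange(hsv,(lo,80,50),(hi,255,255));mk[:,300:]=0;mk[:50]=0;mk[170:]=0
    N,_,st,ce=cv2.connectedComponentsWithStats(mk);i=1+np.argmax(st[1:,4]);print(c,st[i],ce[i].round(1), 'model',proj(m,world(P,K[c])).round(1));ob[c]=ce[i]
from scipy.optimize import least_squares
f=lambda x:(proj(m,world(x[:3],[K[k] for k in ob])+[0,0,x[3]])-np.array(list(ob.values()))).ravel()
z=least_squares(f,[*P,0]);print(z.x.round(4),z.fun.round(1))
print(world(P,K['wake']))
E
```

```text
0 [[[267.0, 245.0]], [[267.0, 263.0]], [[268.0, 280.0]]]
0.01 [[[268.0, 236.0]], [[268.0, 254.0]], [[268.0, 270.0]]]
0.019 [[[268.0, 230.0]], [[268.0, 246.0]], [[268.0, 262.0]]]
blue [ 209   94   51   52 2017] [233.8 119.5] model [[233.3 124.8]]
yellow [ 120   94   53   51 2099] [145.5 119.6] model [[143.6 124.7]]
purple [  30   94   50   52 1894] [ 54.5 119. ] model [[ 54.1 124.6]]
[ 0.6095 -0.0349  0.123  -0.0007] [ 0.4  0.1 -0.9 -0.2  0.4  0.1]
[[0.62113268 0.05483957 0.09473019]]
```

View pics/w4.png

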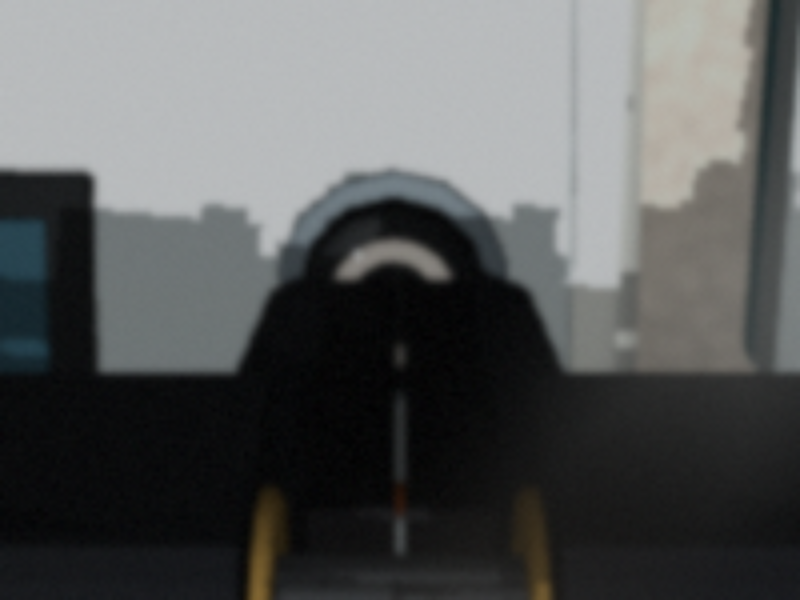

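play_rows(
  deltas=[
    [[1, 0, 0, 0.005, 0, 0, 0], [1, 0, 0, 0.01, 0, 0, 0], [1, 0, 0, 0.01, 0, 0, 0]],
  ],
)

```text
clock: 5.52
tool_pos: [0.6178, 0.0545, 0.1011]
eef_rot: [0.661, 0.75, -0.001, 0.0]
contact_force: [-0.7, -1.1, -0.3]
opening: -0.001
```

play_rows(
  deltas=[
    [[1, 0, 0, 0.005, 0, 0, 0], [1, 0, 0, 0.009, 0, 0, 0], [1, 0, 0, 0.009, 0, 0, 0]],
  ],
)

```text
clock: 5.9
tool_pos: [0.6177, 0.0545, 0.0983]
eef_rot: [0.661, 0.75, -0.001, -0.0]
contact_force: [-0.4, 0.3, 0.9]
opening: 0.007
```

```bash
python3 - <<'E'
from h import *
from plant import vision,get_state
import cv2
s=get_state();print(s['tool_pos'],s['contact_force'])
a=vision.snapshot('wrist')[180:330,170:370,::-1];b=vision.snapshot('scene')[195:255,270:320,::-1]
a=cv2.resize(a,(533,400));b=cv2.resize(b,(267,320),interpolation=cv2.INTER_CUBIC);b=cv2.copyMakeBorder(b,0,80,0,0,0)
cv2.imwrite('pics/w5.png',np.hstack([a,b]))
E
```

```text
[0.61766666 0.05446411 0.09828909] [-0.44787774  0.28812728  0.89189613]
```

View pics/w5.png

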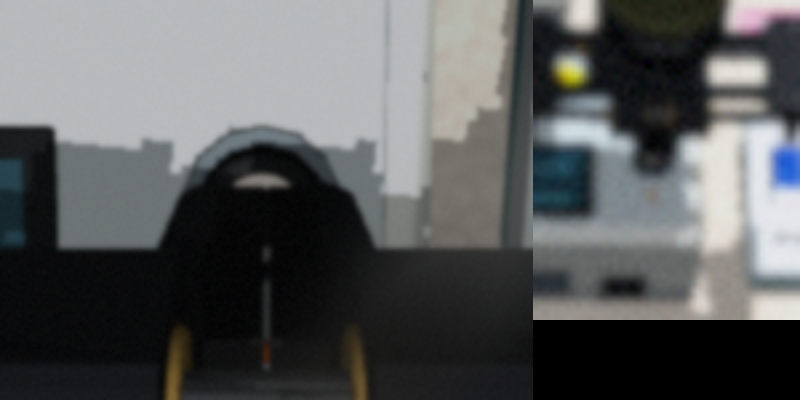

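play_rows(
  deltas=[
    [[1, 0, 0, 0.004, 0, 0, 0], [1, 0, 0, 0.006, 0, 0, 0], [1, 0, 0, 0.006, 0, 0, 0]],
  ],
)

```text
clock: 6.38
tool_pos: [0.6177, 0.0545, 0.0965]
eef_rot: [0.661, 0.75, -0.001, 0.0]
contact_force: [-0.3, -0.6, -0.1]
opening: 0.003
```

play_rows(
  deltas=[
    [[1, 0, 0, 0.004, 0, 0, 0], [1, 0, 0, 0.006, 0, 0, 0], [1, 0, 0, 0.006, 0, 0, 0]],
  ],
)

```text
clock: 6.75
tool_pos: [0.6176, 0.0545, 0.0947]
eef_rot: [0.661, 0.75, -0.001, -0.0]
contact_force: [-0.4, 0.6, -0.5]
opening: 0.006
```

```bash
python3 - <<'E'
from h import *
from plant import vision,get_state
import cv2
s=get_state();q=R.from_quat(s['eef_rot']);p=np.array(s['tool_pos']);m=vision.camera_model('scene')
for dz in(-.02,-.01,0,.01,.019): print(dz,proj(m,p+q.apply([0,0.009,dz])).round(1),proj(m,p+q.apply([0,0,dz])).round(1))
print('key',proj(m,world(P,K['wake'])).round(1))
im=vision.snapshot('scene')[200:245,265:325,::-1]
cv2.imwrite('pics/s6.png',cv2.resize(im,None,fx=12,fy=12,interpolation=cv2.INTER_CUBIC))
cv2.imwrite('pics/w6.png',vision.snapshot('wrist')[:,:,::-1])
E
```

```text
-0.02 [[292.7 222.4]] [[292.7 220.1]]
-0.01 [[292.6 223.8]] [[292.5 221.5]]
0 [[292.5 225.2]] [[292.4 222.9]]
0.01 [[292.4 226.5]] [[292.3 224.3]]
0.019 [[292.3 227.8]] [[292.2 225.5]]
key [[292.4 223.8]]
```

View pics/s6.png

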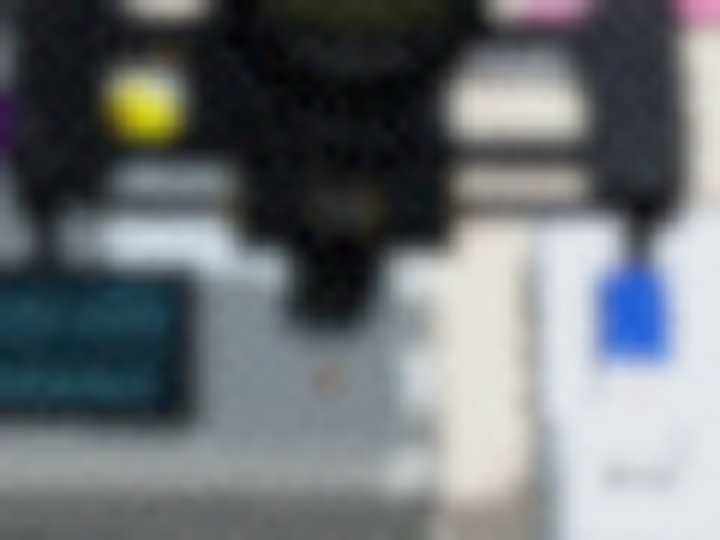

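View pics/w6.png

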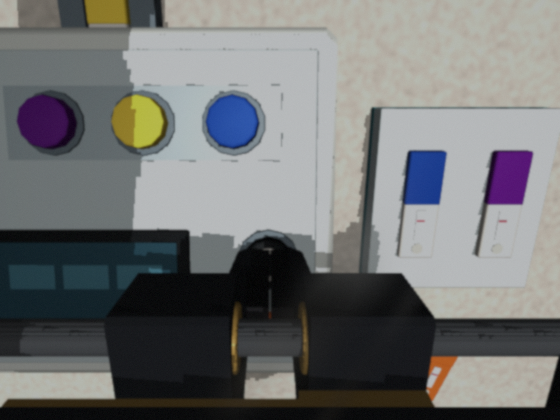

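Edge parallax suggests the shut fingertips end near or above the TCP, so the tip is still ~5 mm above the key. I'll continue slowly.

play_rows(
  deltas=[
    [[1, 0, 0, 0.004, 0, 0, 0], [1, 0, 0, 0.008, 0, 0, 0], [1, 0, 0, 0.008, 0, 0, 0]],
  ],
)

```text
clock: 7.22
tool_pos: [0.6176, 0.0544, 0.0922]
eef_rot: [0.661, 0.75, -0.001, -0.0]
contact_force: [-0.1, 0.6, -0.1]
opening: 0.004
```

play_rows(
  deltas=[
    [[1, 0, 0, 0.004, 0, 0, 0], [1, 0, 0, 0.007, 0, 0, 0], [1, 0, 0, 0.007, 0, 0, 0]],
  ],
)

```text
clock: 7.6
tool_pos: [0.6178, 0.0545, 0.0903]
eef_rot: [0.661, 0.75, -0.001, 0.0]
contact_force: [-0.2, -0.3, 1.9]
opening: 0.004
```

play_rows(
  deltas=[
    [[1, 0, 0, 0.004, 0, 0, 0], [1, 0, 0, 0.007, 0, 0, 0], [1, 0, 0, 0.007, 0, 0, 0]],
  ],
)

```text
clock: 7.98
tool_pos: [0.6182, 0.0545, 0.0884]
eef_rot: [0.661, 0.75, -0.001, 0.0]
contact_force: [0.5, -0.3, 4.2]
opening: 0.002
```

play_rows(
  deltas=[
    [[1, 0, 0, 0.003, 0, 0, 0], [1, 0, 0, 0.006, 0, 0, 0], [1, 0, 0, 0.006, 0, 0, 0]],
  ],
)

```text
clock: 8.35
tool_pos: [0.6185, 0.0546, 0.0868]
eef_rot: [0.661, 0.75, -0.0, 0.001]
contact_force: [-0.5, -0.5, 5.6]
opening: 0.003
```

play_rows(
  deltas=[
    [[1, 0, 0, -0.1, 0, 0, 0], [1, -0.09, -0.1, -0.1, 0, 0, 0], [1, -0.193, -0.213, -0.1, 0, 0, 0], [1, -0.193, -0.213, -0.1, 0, 0, 0]],
  ],
)

```text
clock: 8.85
tool_pos: [0.5588, -0.0154, 0.1161]
eef_rot: [0.663, 0.749, -0.004, -0.0]
contact_force: [0.2, 0.8, -0.2]
opening: 0.005
```

```bash
sed -i 's/^P=.*/P=np.array([.610,-.035,.125])/' h.py; python3 - <<'E'
from h import *
togo(local=K['yellow']); print('subtract/add: want TCP z .081->',world(P,K['yellow']))
from plant import vision,get_state
import cv2
print(get_state()['tool_pos'])
cv2.imwrite('pics/w7.png',vision.snapshot('wrist')[:,:,::-1])
E
```

```text
t 8.85 tip [ 0.5587 -0.0155  0.0971] F [ 0.19  0.83 -0.18] open 0.005
shift [0.0141 0.0157 0.0453] turn [-0.0019  0.0014 -0.001 ]
subtract/add: want TCP z .081-> [[ 0.56286316 -0.01068708  0.08343607]]
[ 0.55878796 -0.01538083  0.11607747]
```

View pics/w7.png

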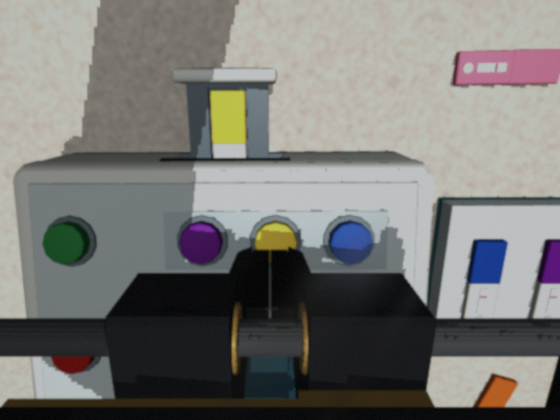

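The tip is above the yellow key (276,240), slightly off to one side. I'll correct and descend.

play_rows(
  deltas=[
    [[1, 0.014, 0.016, 0.02, 0, 0, 0], [1, 0.014, 0.016, 0.08, 0, 0, 0], [1, 0.014, 0.016, 0.11, 0, 0, 0], [1, 0.014, 0.016, 0.11, 0, 0, 0], [1, 0.014, 0.016, 0.11, 0, 0, 0]],
  ],
)

```text
clock: 9.52
tool_pos: [0.5655, -0.0075, 0.0836]
eef_rot: [0.662, 0.75, -0.001, 0.0]
contact_force: [0.2, 0.2, 0.6]
opening: 0.002
```

```bash
python3 - <<'E'
from h import *
togo(local=K['yellow'])
from plant import vision,get_state
import cv2
print(get_state()['tool_pos'])
cv2.imwrite('pics/w8.png',vision.snapshot('wrist')[:,:,::-1])
E
```

```text
t 9.525 tip [ 0.5655 -0.0076  0.0646] F [0.19 0.2  0.6 ] open 0.002
shift [-0.0094 -0.0103 -0.0628] turn [-0.0006  0.0006 -0.0001]
[ 0.56554946 -0.0075424   0.08358532]
```

View pics/w8.png

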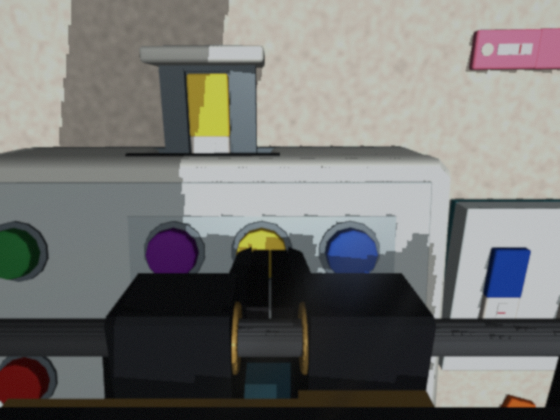

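play_rows(
  deltas=[
    [[1, -0.009, -0.01, 0, 0, 0, 0], [1, -0.009, -0.01, 0.005, 0, 0, 0], [1, -0.009, -0.01, 0.012, 0, 0, 0], [1, -0.009, -0.01, 0.02, 0, 0, 0], [1, -0.009, -0.01, 0.02, 0, 0, 0]],
  ],
)

```text
clock: 10.2
tool_pos: [0.5634, -0.0108, 0.078]
eef_rot: [0.662, 0.75, -0.001, 0.001]
contact_force: [0.4, -0.1, 3.7]
opening: 0.008
```

```bash
python3 - <<'E'
from h import *
togo(local=K['yellow'])
E
```

```text
t 10.2 tip [ 0.5634 -0.0109  0.059 ] F [ 0.37 -0.12  3.72] open 0.008
shift [ 0.0005 -0.0018 -0.0816] turn [-0.0002  0.0007 -0.0002]
```

play_rows(
  deltas=[
    [[1, 0, 0, 0.005, 0, 0, 0], [1, 0, 0, 0.008, 0, 0, 0], [1, 0, 0, 0.008, 0, 0, 0]],
  ],
)

```text
clock: 10.58
tool_pos: [0.5638, -0.0108, 0.0758]
eef_rot: [0.662, 0.75, -0.001, 0.001]
contact_force: [-0.3, -0.3, 5.2]
opening: 0.008
```

play_rows(
  deltas=[
    [[1, 0, 0, -0.13, 0, 0, 0], [1, -0.03, -0.14, -0.16, 0, 0, 0], [1, -0.1, -0.28, -0.16, 0, 0, 0], [1, -0.1, -0.42, -0.16, 0, 0, 0], [1, -0.1, -0.42, -0.16, 0, 0, 0]],
  ],
)

```text
clock: 11.2
tool_pos: [0.4378, -0.0571, 0.1236]
eef_rot: [0.662, 0.749, -0.003, -0.001]
contact_force: [-0.1, 0.8, 0.7]
opening: 0.006
```

```bash
python3 - <<'E'
from h import *
from plant import get_state
togo(local=[-.17,0,.1]); s=get_state();print(s['tool_pos'],np.round(s['q'],2))
E
```

```text
t 11.2 tip [ 0.4377 -0.0572  0.1046] F [-0.09  0.83  0.7 ] open 0.006
shift [0.0015 0.012  0.0153] turn [-0.002   0.0009 -0.0005]
[ 0.4378263  -0.0570816   0.12362156] [ 0.17  0.68 -0.24  2.2   0.49  0.33  1.21]
```

play_rows(
  deltas=[
    [[1, 0, 0.01, 0.0, -0.03, 0, 0], [1, 0, 0.01, 0.06, -0.056, 0, 0], [1, 0, 0.01, 0.14, -0.056, 0, 0], [1, 0, 0.01, 0.2, -0.056, 0, 0], [1, 0, 0.01, 0.2, -0.056, 0, 0]],
  ],
)

```text
clock: 11.82
tool_pos: [0.4179, -0.0705, 0.0736]
eef_rot: [0.656, 0.754, 0.014, 0.038]
contact_force: [-0.0, -0.2, -0.4]
opening: 0.007
```

```bash
python3 - <<'E'
from h import *
from plant import get_state,vision
import cv2
togo(local=[-.155,0,.034]); s=get_state();print(s['tool_pos'],np.round(s['q'],2))
m=vision.camera_model('wrist')
p=np.array(s['tool_pos']);q=R.from_quat(s['eef_rot'])
print([proj(m,p+q.apply([0,-.009,dz])).round(0).tolist() for dz in(-.01,-.005,0)], 'plate', [proj(m,world(P,[-.138,y,.044])).round(0).tolist() for y in(-.031,.031)])
cv2.imwrite('pics/w9.png',vision.snapshot('wrist')[:,:,::-1])
E
```

```text
t 11.825 tip [ 0.4193 -0.071   0.0546] F [-0.04 -0.17 -0.37] open 0.007
shift [0.0386 0.1288 0.0764] turn [0.0226 0.012  0.0043]
[ 0.41788756 -0.07051706  0.07356009] [ 0.32  0.8  -0.46  2.35  1.66  0.36  0.06]
[[[267.0, 254.0]], [[267.0, 249.0]], [[267.0, 245.0]]] plate [[[236.0, 321.0]], [[340.0, 324.0]]]
```

View pics/w9.png

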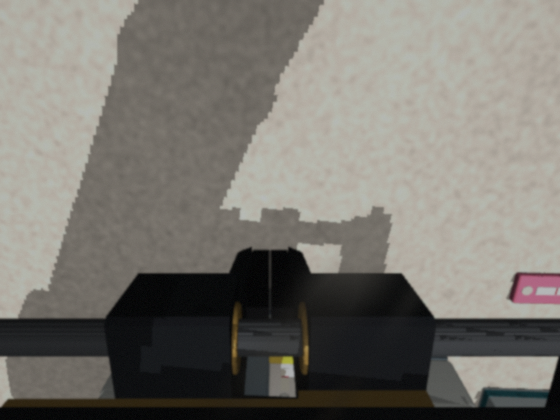

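```bash
python3 - <<'E'
from h import *
togo(local=[-.158,0,.041])
E
```

```text
t 11.875 tip [ 0.4201 -0.071   0.0539] F [ 0.38 -0.61 -0.19] open 0.007
shift [0.0378 0.1181 0.0501] turn [0.0233 0.0118 0.0043]
```

play_rows(
  deltas=[
    [[1, 0.02, 0.06, 0, 0.012, 0.006, 0.002], [1, 0.038, 0.118, 0, 0.023, 0.012, 0.004], [1, 0.038, 0.118, 0.02, 0.023, 0.012, 0.004], [1, 0.038, 0.118, 0.05, 0.023, 0.012, 0.004], [1, 0.038, 0.118, 0.05, 0.023, 0.012, 0.004]],
  ],
)

```text
clock: 12.5
tool_pos: [0.4526, -0.0547, 0.0594]
eef_rot: [0.661, 0.75, -0.0, -0.0]
contact_force: [-0.3, 0.6, 0.5]
opening: 0.005
```

```bash
python3 - <<'E'
from h import *
from plant import get_state,vision
import cv2
togo(local=[-.158,0,.01]); s=get_state();print(s['tool_pos'],np.round(s['q'],2))
a=vision.snapshot('scene')[170:240,230:310,::-1]
cv2.imwrite('pics/s10.png',cv2.resize(a,None,fx=8,fy=8,interpolation=cv2.INTER_CUBIC))
E
```

```text
t 12.5 tip [ 0.4526 -0.0547  0.0404] F [-0.28  0.59  0.49] open 0.005
shift [-0.0005  0.0022  0.1012] turn [-0.0002 -0.0001  0.0005]
[ 0.45257018 -0.05465966  0.05937169] [ 0.27  0.84 -0.41  2.19  1.09  0.34  0.62]
```

View pics/s10.png

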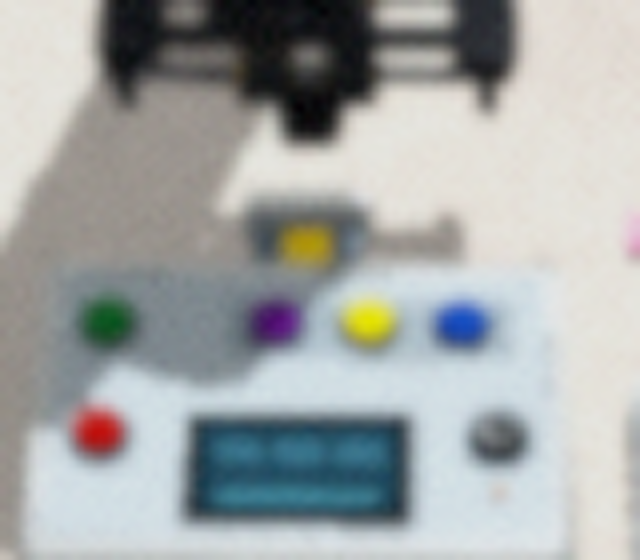

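play_rows(
  deltas=[
    [[1, 0, 0.002, 0.05, 0, 0, 0], [1, 0, 0.002, 0.1, 0, 0, 0], [1, 0, 0.002, 0.1, 0, 0, 0], [1, 0, 0.002, 0.1, 0, 0, 0]],
  ],
)

```text
clock: 13.05
tool_pos: [0.4529, -0.0546, 0.0301]
eef_rot: [0.661, 0.75, -0.0, -0.0]
contact_force: [0.3, -0.3, 0.2]
opening: 0.006
```

```bash
python3 - <<'E'
from h import *
from plant import get_state,vision
import cv2
togo(local=[-.102,0,.01]); s=get_state();print(s['tool_pos'],np.round(s['q'],2))
b=vision.snapshot('wrist')[:,:,::-1];cv2.imwrite('pics/w11.png',b)
E
```

```text
t 13.05 tip [ 0.4529 -0.0546  0.0111] F [ 0.34 -0.26  0.2 ] open 0.006
shift [-0.0008  0.1878  0.0035] turn [-0.0002 -0.      0.0006]
[ 0.45288679 -0.05459468  0.03008259] [ 0.2   0.89 -0.29  2.2   1.23  0.24  0.49]
```

View pics/w11.png

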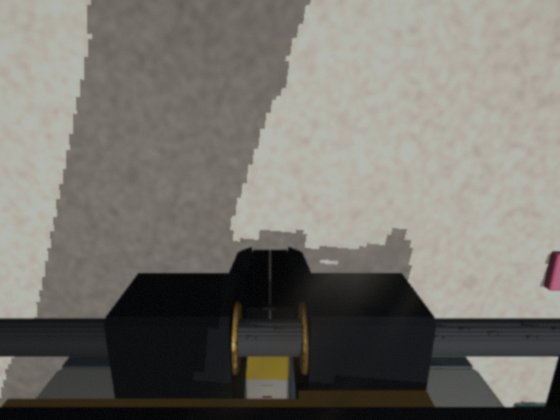

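play_rows(
  deltas=[
    [[1, 0, 0.02, 0, 0, 0, 0], [1, 0, 0.035, 0, 0, 0, 0], [1, 0, 0.05, 0, 0, 0, 0], [1, 0, 0.065, 0, 0, 0, 0], [1, 0, 0.08, 0, 0, 0, 0]],
  ],
)

```text
clock: 13.72
tool_pos: [0.4769, -0.0518, 0.0301]
eef_rot: [0.661, 0.75, -0.0, -0.0]
contact_force: [-1.4, -1.0, 1.1]
opening: 0.005
```

```bash
python3 - <<'E'
from h import *
from plant import get_state,vision
import cv2
togo(local=[-.102,0,.01]); s=get_state();print(s['tool_pos'],np.round(s['q'],2))
b=vision.snapshot('wrist')[:,:,::-1]
a=cv2.resize(vision.snapshot('scene')[180:225,240:300,::-1],(400,300),interpolation=cv2.INTER_CUBIC)
cv2.imwrite('pics/w12.png',np.hstack([cv2.resize(b,(400,300)),a]))
E
```

```text
t 13.725 tip [ 0.4769 -0.0518  0.0111] F [-1.39 -1.05  1.1 ] open 0.005
shift [-0.      0.1073  0.0037] turn [-0.0002 -0.      0.0004]
[ 0.47686925 -0.05176679  0.03013802] [ 0.25  0.9  -0.38  2.12  1.11  0.33  0.61]
```

View pics/w12.png

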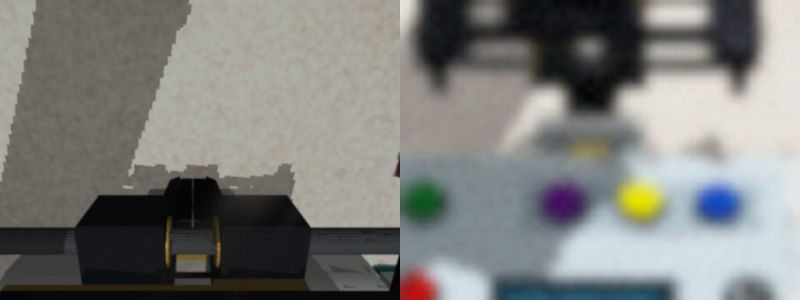

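Contact is made: -1.4 N matches drawer friction and the drawer is moving. I'll continue.

play_rows(
  deltas=[
    [[1, 0, 0.015, 0, 0, 0, 0], [1, 0, 0.03, 0, 0, 0, 0], [1, 0, 0.045, 0, 0, 0, 0], [1, 0, 0.06, 0, 0, 0, 0], [1, 0, 0.075, 0, 0, 0, 0]],
  ],
)

```text
clock: 14.45
tool_pos: [0.5003, -0.0486, 0.0301]
eef_rot: [0.661, 0.75, 0.001, 0.0]
contact_force: [-1.5, -0.0, 0.6]
opening: 0.006
```

```bash
python3 - <<'E'
from h import *
from plant import get_state,vision
import cv2
togo(local=[-.102,0,.01]); s=get_state();print(s['tool_pos'],np.round(s['q'],2))
a=cv2.resize(vision.snapshot('scene')[180:225,240:300,::-1],(400,300),interpolation=cv2.INTER_CUBIC)
cv2.imwrite('pics/w13.png',a)
E
```

```text
t 14.45 tip [ 0.5003 -0.0486  0.0111] F [-1.49 -0.04  0.63] open 0.006
shift [-0.0006  0.0285  0.0038] turn [ 0.0003 -0.0002  0.0004]
[ 0.50029231 -0.04860349  0.0301273 ] [ 0.27  0.92 -0.44  2.06  1.04  0.41  0.69]
```

View pics/w13.png

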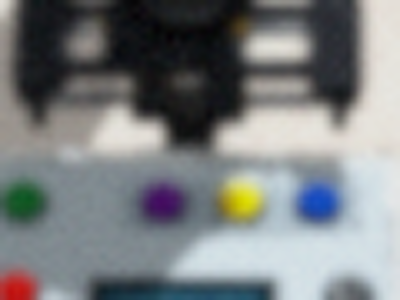

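~8.5 mm remain by estimate, so I'll take small steps until the stop shows in the force.

play_rows(
  deltas=[
    [[1, 0, 0.008, 0, 0, 0, 0], [1, 0, 0.015, 0, 0, 0, 0], [1, 0, 0.02, 0, 0, 0, 0], [1, 0, 0.02, 0, 0, 0, 0]],
  ],
)

```text
clock: 15.0
tool_pos: [0.5068, -0.0478, 0.0301]
eef_rot: [0.661, 0.75, 0.001, 0.0]
contact_force: [-3.4, 1.1, -0.1]
opening: 0.005
```

play_rows(
  deltas=[
    [[1, 0, 0.003, 0, 0, 0, 0], [1, 0, 0.003, 0, 0, 0, 0]],
  ],
)

```text
clock: 15.25
tool_pos: [0.5069, -0.0478, 0.0301]
eef_rot: [0.661, 0.75, 0.0, -0.0]
contact_force: [-4.5, 0.4, 2.7]
opening: 0.003
```

play_rows(
  deltas=[
    [[1, 0, 0.004, 0, 0, 0, 0], [1, 0, 0.005, 0, 0, 0, 0], [1, 0, 0.005, 0, 0, 0, 0]],
  ],
)

```text
clock: 15.62
tool_pos: [0.5068, -0.0478, 0.03]
eef_rot: [0.661, 0.75, -0.001, -0.001]
contact_force: [-6.0, 0.3, 4.0]
opening: 0.003
```

```bash
python3 - <<'E'
from h import *
togo(local=[-.102,0,.01])
E
```

```text
t 15.625 tip [ 0.5068 -0.0478  0.011 ] F [-6.01  0.3   3.96] open 0.003
shift [-0.0005  0.0065  0.0035] turn [-0.0008 -0.      0.0004]
```

play_rows(
  deltas=[
    [[1, 0, -0.03, 0, 0, 0, 0], [1, 0, -0.09, 0, 0, 0, 0], [1, 0, -0.09, -0.15, 0, 0, 0], [1, 0, -0.09, -0.33, 0, 0, 0], [1, 0, -0.09, -0.33, 0, 0, 0]],
  ],
)

```text
clock: 16.25
tool_pos: [0.4837, -0.0508, 0.1324]
eef_rot: [0.661, 0.75, 0.003, 0.002]
contact_force: [-0.1, -0.6, -0.1]
opening: 0.004
```

```bash
python3 - <<'E'
from h import *
from plant import get_state,vision
import cv2
togo(local=K['start'],z=.085); s=get_state();print(s['tool_pos'],np.round(s['q'],2))
b=vision.snapshot('wrist')[:,:,::-1];cv2.imwrite('pics/w14.png',b)
cv2.imwrite('pics/s14.png',cv2.resize(vision.snapshot('scene')[180:240,230:310,::-1],(640,480),interpolation=cv2.INTER_CUBIC))
E
```

```text
t 16.25 tip [ 0.4838 -0.0508  0.1134] F [-0.09 -0.58 -0.12] open 0.004
shift [-0.2937  0.2777  0.0968] turn [0.0022 0.0001 0.0001]
[ 0.48371267 -0.05079014  0.13244482] [ 0.4   0.75 -0.64  2.06  0.81  0.59  0.88]
```

View pics/w14.png

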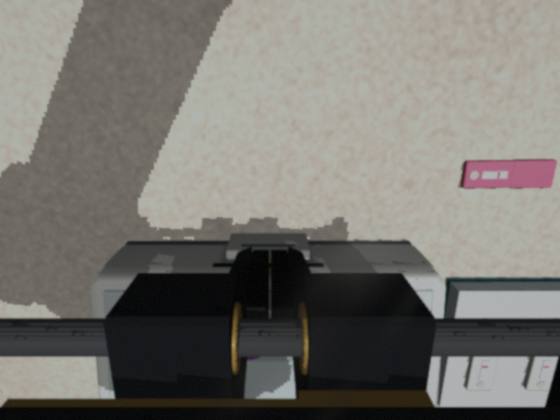

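View pics/s14.png

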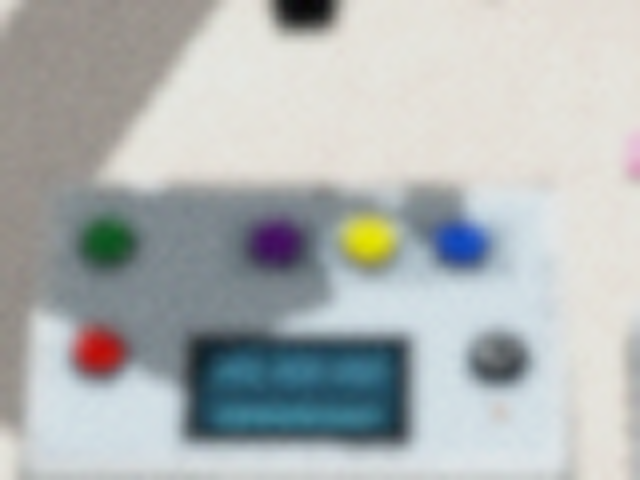

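play_rows(
  deltas=[
    [[1, -0.1, 0.09, 0, 0, 0, 0], [1, -0.2, 0.19, 0, 0, 0, 0], [1, -0.293, 0.278, 0, 0, 0, 0], [1, -0.293, 0.278, 0, 0, 0, 0], [1, -0.293, 0.278, 0, 0, 0, 0]],
  ],
)

```text
clock: 16.98
tool_pos: [0.5738, -0.1276, 0.1283]
eef_rot: [0.661, 0.75, -0.001, -0.001]
contact_force: [0.5, -0.7, 0.8]
opening: 0.004
```

```bash
python3 - <<'E'
from h import *
from plant import get_state,vision
import cv2
togo(local=K['start'],z=.0644); s=get_state();print(s['tool_pos'])
b=vision.snapshot('wrist')[:,:,::-1];cv2.imwrite('pics/w15.png',b)
m=vision.camera_model('wrist')
for x in(-.085,-.093,-.096,-.099):print(x,[proj(m,world(P,[x,y,.044])).round(0).tolist() for y in(-.031,.031)])
print(proj(m,world(P,K['start'])))
E
```

```text
t 16.975 tip [ 0.5738 -0.1276  0.1093] F [ 0.48 -0.74  0.75] open 0.004
shift [-0.0022  0.0126  0.1495] turn [-0.0007 -0.0001  0.0004]
[ 0.57384746 -0.1275936   0.12825011]
-0.085 [[[353.0, 154.0]], [[448.0, 154.0]]]
-0.093 [[[354.0, 141.0]], [[450.0, 141.0]]]
-0.096 [[[355.0, 137.0]], [[450.0, 137.0]]]
-0.099 [[[355.0, 132.0]], [[451.0, 132.0]]]
[[266.10813449 234.3387513 ]]
```

View pics/w15.png

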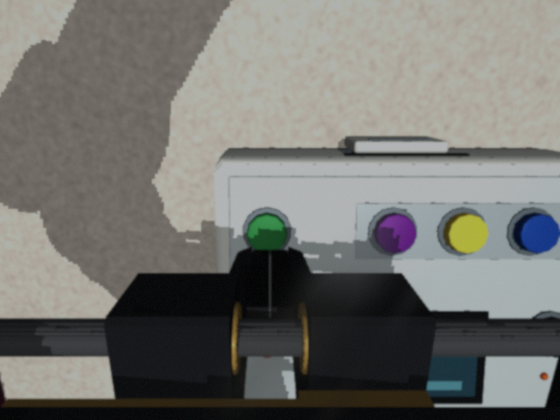

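```bash
python3 - <<'E'
import cv2
b=cv2.imread('pics/w15.png')[120:190,310:470];cv2.imwrite('pics/w15c.png',cv2.resize(b,None,fx=5,fy=5,interpolation=cv2.INTER_CUBIC))
E
```

```text
(no output)
```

View pics/w15c.png

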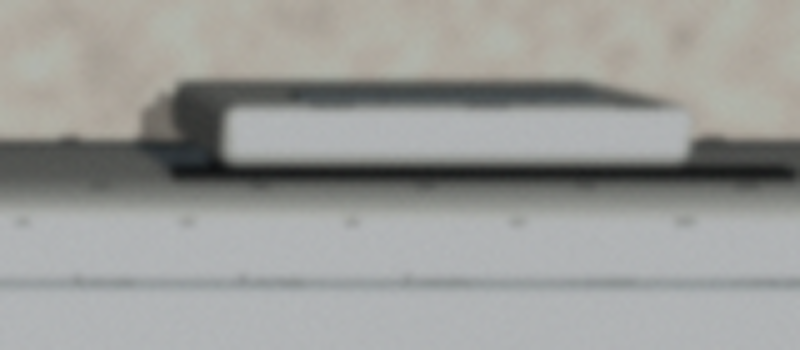

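The plate's top face spans v=141–153, and predicted home is 141–154, so the drawer is home. Next is the green start key.

play_rows(
  deltas=[
    [[1, -0.002, 0.012, 0.05, 0, 0, 0], [1, -0.002, 0.012, 0.12, 0, 0, 0], [1, -0.002, 0.012, 0.15, 0, 0, 0], [1, -0.002, 0.012, 0.15, 0, 0, 0], [1, -0.002, 0.012, 0.15, 0, 0, 0]],
  ],
)

```text
clock: 17.65
tool_pos: [0.5776, -0.1272, 0.0838]
eef_rot: [0.661, 0.751, -0.0, -0.001]
contact_force: [0.2, 1.0, 1.5]
opening: 0.002
```

```bash
python3 - <<'E'
from h import *
togo(local=K['start'],z=.059)
E
```

```text
t 17.65 tip [ 0.5776 -0.1272  0.0648] F [0.15 1.01 1.52] open 0.002
shift [-0.0018 -0.0003  0.0195] turn [-0.0004 -0.0001  0.0008]
```

play_rows(
  deltas=[
    [[1, -0.002, 0, 0.007, 0, 0, 0], [1, -0.002, 0, 0.014, 0, 0, 0], [1, -0.002, 0, 0.02, 0, 0, 0], [1, -0.002, 0, 0.02, 0, 0, 0]],
  ],
)

```text
clock: 18.15
tool_pos: [0.5783, -0.1279, 0.0782]
eef_rot: [0.661, 0.751, -0.0, -0.0]
contact_force: [1.0, -0.4, 3.3]
opening: 0.001
```

play_rows(
  deltas=[
    [[1, 0, 0, 0.005, 0, 0, 0], [1, 0, 0, 0.009, 0, 0, 0], [1, 0, 0, 0.009, 0, 0, 0]],
  ],
)

```text
clock: 18.52
tool_pos: [0.5787, -0.1279, 0.0758]
eef_rot: [0.661, 0.751, 0.0, 0.0]
contact_force: [-0.3, -0.1, 5.7]
opening: 0.005
```

play_rows(
  deltas=[
    [[1, 0, 0, -0.1, 0, 0, 0], [1, 0, 0, -0.25, 0, 0, 0], [1, 0, 0, -0.4, 0, 0, 0], [1, 0, -0.2, -0.5, 0, 0, 0], [1, 0, -0.3, -0.5, 0, 0, 0]],
  ],
)

```text
clock: 19.15
tool_pos: [0.4878, -0.1394, 0.227]
eef_rot: [0.661, 0.751, 0.0, 0.001]
contact_force: [-0.2, -0.6, -1.7]
opening: 0.004
```

play_rows(
  deltas=[
    [[1, 0.15, 0, 0, 0, 0, 0], [1, 0.3, 0, 0, 0, 0, 0], [1, 0.5, 0, 0, 0, 0, 0], [1, 0.7, 0, 0, 0, 0, 0], [1, 0.9, 0, 0, 0, 0, 0]],
  ],
)

```text
clock: 19.77
tool_pos: [0.4526, 0.1298, 0.2261]
eef_rot: [0.661, 0.751, -0.0, 0.001]
contact_force: [0.6, 0.4, -0.4]
opening: 0.008
```

play_rows(
  deltas=[
    [[1, 0.1, 0, 0, 0, 0, 0], [1, 0.1, 0, 0, 0, 0, 0], [1, 0.1, 0, 0, 0, 0, 0]],
  ],
)

```text
clock: 20.15
tool_pos: [0.4486, 0.158, 0.2255]
eef_rot: [0.661, 0.75, -0.002, 0.001]
contact_force: [-0.3, -0.7, 0.2]
opening: 0.007
```

```bash
python3 - <<'E'
from h import *
from plant import get_state,vision
import cv2
s=get_state();print(s['clock'],s['tool_pos'],s['contact_force'])
for n in['top','scene']: cv2.imwrite(f'pics/{n}9.png',vision.snapshot(n)[:,:,::-1])
E
```

```text
20.15 [0.4485741  0.15804142 0.22554342] [-0.30713631 -0.65681642  0.21780757]
```

View pics/top9.png

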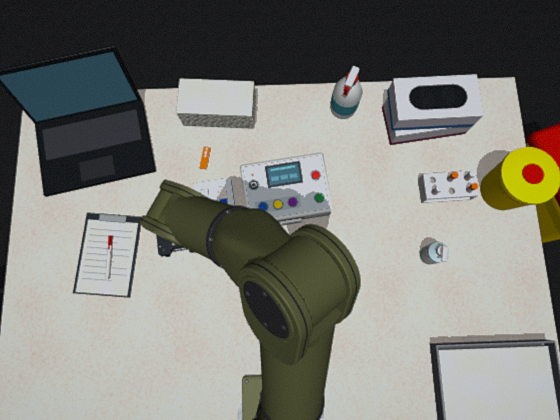

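View pics/scene9.png

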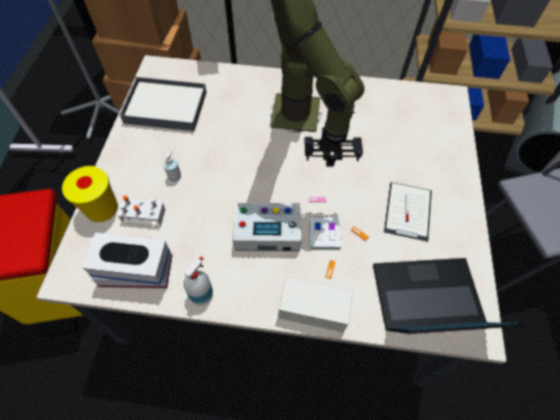

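The sanitizer, pen, tubes and both spares (scene ~(317,226), (331,226)) are where they were. The drawer is in, at top ~(291,220), and the arm is clear.

```bash
python3 -c "
from plant import r
print(r.finish_job())"
```

```text
the job is handed in; nothing more can be done
None
```

I pressed the charcoal wake key, then the yellow programme key, because the cassette in the drawer is yellow. I then pushed the drawer home, pressed the green start key and handed the job in at about 20 s. No verdict was reported.

- **Key presses:** wake reached 5.6 N, yellow 5.2 N and start 5.7 N. By the spring data given, each of those is roughly 3.5–4 mm in. I inferred the depths from force, since I could not read the key joints.
- **Drawer:** it slid at about 1.5 N and then stopped moving as the push rose to 6 N. A wrist picture before the start press put the plate within about 1 mm of home.
- **Last pictures:** the spare cassettes, sanitizer, pen and tubes looked unmoved by eye, and the arm was clear.
- **Not checked:** I did not check the cassette's seat once the drawer was home. That all keys came back up was judged only by eye, from coarse pictures.

**What disagreed:**
- With the gripper shut, the fingertips ended about 5 mm behind the TCP, not 19 mm ahead as stated. I found the first contact slowly by force.
- A planned tool tilt for the drawer push was out of the arm's reach, so I pushed with the tool vertical.
- The camera views disagreed on the reader's position by 2–4 mm.

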